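# Jack worn bushings out with the ratchet puller

## Task

Lift the black plastic cover off the bearing puller and lay it flat on the board clear of the puller, then work the puller's lever back and forth in short swings until the lifting pins are fully up. Take every raised brass bushing out and put it in the steel tray, and when all are in, lay the cover flat and square on the deck again so that it covers all four bores. Leave the other things on the board where they are.

Things in the scene. Friction and masses are not known exactly. Their poses are not given: they have to be found in the camera images.
- deck_top (a point): Centre of the top of the cast-iron bearing puller's deck, a dark block 110 (x) x 200 (y) x 50 mm high bolted to the board; z up. Four 27 mm round bores lie in a row at y = -60, -20, 20, 60 mm from here, each empty or with a bushing sunk 1 mm below the top at the start. The ratchet head and lever stand beside the deck on its -y side.
- lever_axis (a point): A point on the upright axis of the puller's ratchet head, 175 mm from the deck's centre towards the deck's -y, at half the height of the lever's handle (95 mm above the board). Axes as the deck's.
- lever_grip (a point): Middle of the lever's upright round black handle: 24 mm across, from 71 to 123 mm above the board, at the end of the flat steel lever, 150 mm from the lever axis. The lever arm (its top 77 mm above the board) runs from the axis to the handle and points to the deck's -x at joint value 0.
- lever (a joint): Lever swing, rad: stops at -0.6 and 0.6, stays where left, grows counter-clockwise from above (handle moving to the deck's -y). Growing swings turn the screw by a pawl on a 20-tooth wheel; swings back only click and move nothing. From -0.55 to 0.55 gains three teeth, about 4.7 mm of lift: about five swings. Takes about 3 N; at the lifter's top stop it will not go forward: do not force it.
- lifter (a joint): Height of the puller's four lifting pins, m: 0 at the start, up to the top stop at about 0.023. The pins push up the bushings in the bores by just this much and stay up; fully up they end within the deck, below its top.
- cover_rib (a point): Middle of the upright grip rib of the loose black plastic carburetor cover: a flat cover 84 mm (x) x 180 mm (y) x 12 mm thick with a rib 16 mm (x) x 60 mm (y) x 26 mm high on its middle (total height 38 mm, 160 g). This point is 25 mm above the cover's flat underside. At the start the cover lies on the deck over the bores, long sides together.
- tray: Steel tray fixed on the board, 130 mm (x) x 200 mm (y), walls 4 mm thick and 22 mm high, floor 4 mm thick; origin at the centre of its underside, z up. It stands to the left or to the right.
- bushing1_center (a point): Centre of a loose brass bushing, a plain cylinder 24 mm across and 30 mm long, its axis along z, about 90 g; absent in some runs. It starts upright in a bore, its top 1 mm below the deck's top, so that it can be gripped only once the lifter has raised it.
- bushing2_center (a point): Centre of a loose brass bushing, a plain cylinder 24 mm across and 30 mm long, its axis along z, about 90 g; absent in some runs. It starts upright in a bore, its top 1 mm below the deck's top, so that it can be gripped only once the lifter has raised it.
- bushing3_center (a point): Centre of a loose brass bushing, a plain cylinder 24 mm across and 30 mm long, its axis along z, about 90 g; absent in some runs. It starts upright in a bore, its top 1 mm below the deck's top, so that it can be gripped only once the lifter has raised it.
- bushing4_center (a point): Centre of a loose brass bushing, a plain cylinder 24 mm across and 30 mm long, its axis along z, about 90 g; absent in some runs. It starts upright in a bore, its top 1 mm below the deck's top, so that it can be gripped only once the lifter has raised it.
- pulley: Bystander, to be left alone: bronze throttle pulley, 64 mm across, 26 mm high, loose on the board; origin at its underside.
- punch: Bystander, to be left alone: steel pin punch, 120 mm long, loose on the board; origin at its underside.
- driver: Bystander, to be left alone: screwdriver, 180 mm long, loose on the board; origin at its underside.
- wrench: Bystander, to be left alone: wrench, 160 mm long, loose on the board; origin at its underside.
- oilcan: Bystander, to be left alone: can, 60 mm across, 130 mm high, loose on the board; origin at its underside.
- floatbowl: Bystander, to be left alone: aluminium float bowl, 64 mm across, 41 mm high, loose on the board; origin at its underside.
Mind the look-alikes: they are no part of the job. Of the things like the part that bears cover_rib, leave any that is purple; of the rest the larger one is meant.

How it is judged:
By the outcome, as a careful person would: the job done as asked, in the order asked, and still so for the second after the job is handed in, with the robot touching nothing.
Of bushing1, bushing2, bushing3, bushing4 only 2 to 4 are there at a start; the rules pass over those that are not, and their reading is None.
At some moment in a run one of cover may be knocked a few centimetres aside while the robot is not near it.
Once in a run the grip may slacken for a moment while it holds something.
It also fails if it takes over 210 s, if anything falls off the work surface, if the arm or the gripper's body presses on something with over 40 N, if the wrist force passes 120 N, or if a joint passes its speed limit or range.

## Robot

A 7-joint arm with a two-finger parallel gripper is mounted at the origin on the work surface. World frame = base frame: x ahead of the robot, y to its left, z up, the work surface at z = 0. Lengths are in mm, angles in rad, forces in N, time in s.
With the tool pointing down it reaches from about 425 to 875 mm from the base axis. Payload 8.4 kg.
Tool frame: the origin (TCP) lies midway between the tips of the shut fingers; the grasp point (between the pads) lies 19 mm behind it; z points along the fingers, y is the line along which they close (so a half turn about z gives the same grasp; the last joint's range is limited). The gripper opens to 87 mm and grips with 3 to 60 N. Pads are 19 mm wide; open, the fingers measure 117 mm over their backs; the gripper's body (75 mm by 190 mm) begins 51 mm behind the grasp point.
Start: joints at [1.034, 0.333, 0.04, 1.465, -0.013, 1.343, -0.059], TCP at [275.541, -588.677, 222.546] pointing down, gripper open.
Joint ranges: [-2.58, 2.58], [-0.38, 2.09], [-1.3, 1.39], [0.25, 2.4], [-1.5, 4.64], [0.08, 2.09], [-2.65, 2.65]. Speed limits (rad/s): [2.22, 2.22, 2.79, 2.79, 3.14, 3.14, 3.14].

## Interface

Orientations are given as a unit quaternion [x, y, z, w].
In Python, from station import arm gives the robot as it stands. The module is installed in compiled form; this text tells all that it offers.
- The arm moves only by the tool jog_arm, never from a script. Its argument "rows" is a list of rows, each a list of 3 entries, a list of its own where there are three numbers: the opening, from 0 (shut) to 1 (fully open), then the shift along the tool's x, y, z in mm, then the turn about the tool's z in degrees. A call has 1 to 8 rows; each row shifts and turns the commanded pose from where the row before left it, along the tool's axes as they then stand; what a row does not reach is not made up. A row lasts 1/8 s, in which the tool goes at most 62.5 mm and 10.7 degrees, less where a joint would pass 70% of its speed; a pose out of reach is approached as far as the arm can. A call with a gripper value outside its range is refused whole. The fingers move at their own pace and stop on an object; "squeeze" is the grip in N (left out, the last holds). Time passes only in rows, so rows that do not move let the fingers close. It gives the time, the measured TCP pose, the force, the opening and the grip force at its end, in the units of the state.
- arm.get_obs(): the state, without advancing time (a new reading comes with each control period).
- arm.get_image(name): name is "scene" or "top"; returns a dict with "color" (384x512x3 uint8, red, green, blue), "camera_matrix" (3x3 intrinsics, pixels), "position" and "orientation" of the camera in the world. Camera axes: x right, y up, looking along -z (the intrinsics and any distortion apply to the point x, -y, -z); pixel columns grow to the right and rows downward; lengths in mm; the calibration is good to about 2 mm. A picture is of the moment at which its call begins. There is no depth.
- arm.close_job(): hands the job in; it is judged then, once.
The state is a dict: "time_s": time; "joint_positions": joint angles; "joint_velocities": joint speeds; "joint_efforts": joint torques, N m; "position": TCP position; "ee_rot": TCP orientation; "force": force on the tool from outside, world axes, zero at the start; "ft_torque": the same for the moment, N m; "finger_gap": finger opening in mm; "finger_force": force on a finger pad.
Only numpy, scipy, OpenCV 4.12 (cv2) and the standard library are available. Lean on these libraries where they do the work, as an engineer would, in place of code of your own. Each camera call takes 0.05 s, during which the arm holds its last target. There are 200 camera calls.

## Working session

There is one attempt and no reset: what is moved stays moved. The work goes in short steps, Python scripts to look and compute and a tool call to move; the robot and the scene stay as the last step left them, time stands still between calls to the robot, and variables do not carry over. Pictures are saved under pics/ and viewed, at most 17 in all, crops included, and the job is handed in when it is done.

Besides the shell and the picture viewer there is one more tool, called after "Emit:" as a command line: name --argument value ..., lists and objects as JSON in quotes. jog_arm: Moves the arm, as the interface text tells. Its arguments: {"type":"object","properties":{"rows":{"type":"array","items":{"type":"array"}},"squeeze":{"type":"number"}},"required":["rows"]}

```bash
mkdir -p pics; cat > h.py <<'E'
import numpy as np, cv2
from scipy.spatial.transform import Rotation as R
from station import arm
def snap(name,fn,crop=None,scale=1):
    im=arm.get_image(name); c=cv2.cvtColor(im["color"],cv2.COLOR_RGB2BGR)
    np.savez(f"pics/{fn}.npz",K=im["camera_matrix"],p=im["position"],q=im["orientation"],c=c)
    if crop: x0,y0,x1,y1=crop; c=c[y0:y1,x0:x1]
    if scale!=1: c=cv2.resize(c,None,fx=scale,fy=scale,interpolation=cv2.INTER_CUBIC)
    cv2.imwrite(f"pics/{fn}.png",c); return im
def w(fn,u,v,z):
    d=np.load(f"pics/{fn}.npz"); a=np.linalg.inv(d["K"])@[u,v,1]
    r=R.from_quat(d["q"]).as_matrix()@[a[0],-a[1],-a[2]]; p=d["p"]
    return (p+r*(z-p[2])/r[2]).round(1)
def px(fn,P):
    d=np.load(f"pics/{fn}.npz"); c=R.from_quat(d["q"]).as_matrix().T@(np.array(P)-d["p"])
    a=d["K"]@[c[0],-c[1],-c[2]]; return (a[:2]/a[2]).round(1)
E
python3 - <<'E'
from h import *
for n in("scene","top"):
    im=snap(n,n+"0",scale=1.5); print(n,{k:im[k] for k in im if k!="color"})
o=arm.get_obs(); print(o)
print(R.from_quat(o["ee_rot"]).as_matrix().round(3))
E
```

```text
scene {'camera_matrix': array([[355.51107835,   0.        , 250.77409128],
       [  0.        , 355.51107835, 189.19110786],
       [  0.        ,   0.        ,   1.        ]]), 'position': array([985.92097222, 685.69680234, 661.47862876]), 'orientation': array([0.14621182, 0.45569156, 0.83673719, 0.26615442])}
top {'camera_matrix': array([[364.98061953,   0.        , 265.41235295],
       [  0.        , 364.98061953, 186.25176874],
       [  0.        ,   0.        ,   1.        ]]), 'position': array([ 425.65869459,  -23.72817348, 1005.53151169]), 'orientation': array([-0.03141724,  0.03117229,  0.70783709, -0.70498787])}
{'time_s': 0.1, 'joint_positions': array([ 1.03378648,  0.33381923,  0.0398566 ,  1.46617273, -0.01339837,
        1.34331069, -0.05853019]), 'joint_velocities': array([-0.00025398,  0.00036892,  0.0001279 , -0.00365173,  0.00034748,
       -0.00063428, -0.00072588]), 'joint_efforts': array([ 4.28000232e-03, -6.57814407e+01,  1.33970238e+00, -4.04708290e+01,
       -5.98220411e-02,  4.09953506e-02,  1.07635485e-04]), 'position': array([ 275.37747402, -588.31579746,  221.7665111 ]), 'ee_rot': array([ 9.76138791e-01,  2.17146356e-01, -2.01284204e-04, -6.93528422e-04]), 'force': array([-0.02946965, -0.29618535,  0.46405843]), 'ft_torque': array([ 0.0543067 , -0.03913125,  0.03645196]), 'finger_force': 0.0, 'finger_gap': 86.96514099572268}
[[ 0.906  0.424 -0.001]
 [ 0.424 -0.906  0.001]
 [-0.    -0.001 -1.   ]]
```

View pics/scene0.png

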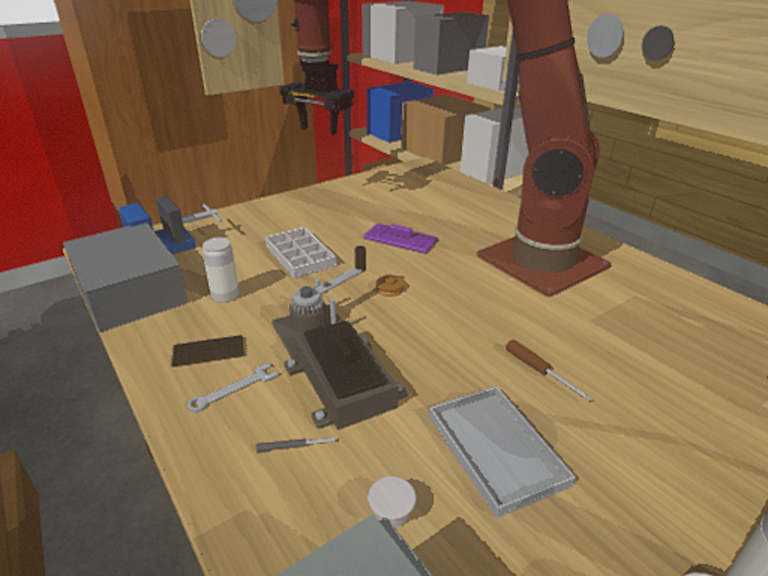

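View pics/top0.png

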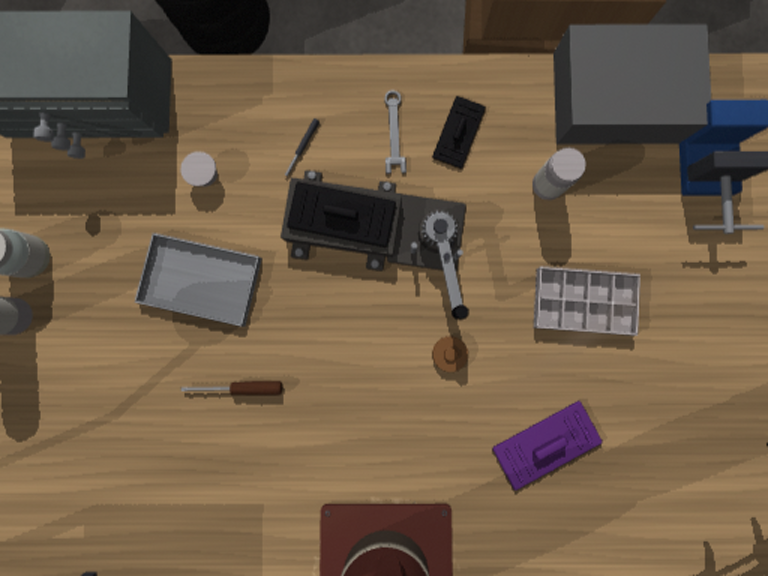

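Candidates for the cover in top0 (1.5x pixels): black on the deck (342,214), small black at (459,132) and purple at (548,446). I rule out the purple one by colour and the small black one by size, so I choose the one on the deck. The tray is at (199,281), the handle at (459,312), the pulley at (450,355) and the driver at (258,388). Next is a close crop.

```bash
python3 - <<'E'
from h import *
c=np.load("pics/top0.npz")["c"][105:220,175:320]
cv2.imwrite("pics/c1.png",cv2.resize(c,None,fx=5,fy=5,interpolation=cv2.INTER_CUBIC))
E
```

```text
(no output)
```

View pics/c1.png

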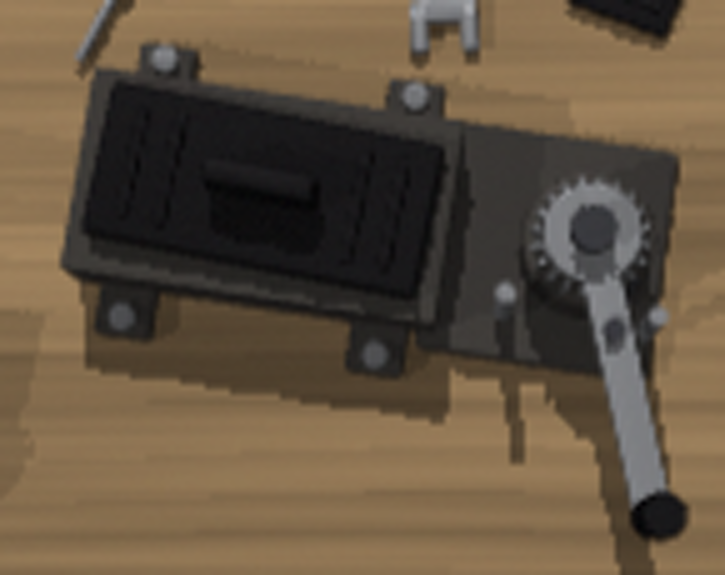

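The crop confirms the full-size black cover with its rib at crop (262,180), lying within the deck edges. The axis is at (594,230) and the handle top at (659,515).

```bash
python3 - <<'E'
from h import *
f=lambda u,v,z:w("top0",175+u/5,105+v/5,z)
C=[f(*p,62) for p in((117,83),(443,150),(412,300),(85,235))]
D=[f(*p,50) for p in((97,72),(463,125),(435,325),(63,268))]
for n,c in(("cover",C),("deck",D)):
    c=np.array(c)[:,:2]; print(n,c.tolist(),c.mean(0),[np.linalg.norm(c[i]-c[i-1]).round(1) for i in range(4)])
    for a,b in((1,0),(2,3)): print(np.degrees(np.arctan2(*(c[b]-c[a])))) # dir of +y: angle of (x,y) vs y
    d=c.mean(0)
print("rib",f(207,165,88),f(318,185,88))
print("handle",f(659,515,123),"axis",f(594,230,100))
t=[w("top0",u/1.5,v/1.5,22) for u,v in((153,236),(262,258),(243,327),(137,302))]
print("tray",np.array(t)[:,:2].tolist(),np.mean(t,0))
g=lambda u,v,z:w("top0",u/1.5,v/1.5,z)
for n,u,v in(("pulley",450,355),("driverR",284,388),("driverL",182,390),("purple",548,446),("purplecorner",493,449),("purplecorner2",582,402),("wrench",397,172),("punch",289,177),("floatbowl",198,168),("smallcov",433,160)): print(n,g(u,v,10))
# scene check deck: predict corner pixels
print([ (px("scene0",d)*1.5).round(0).tolist() for d in D])
E
```

```text
cover [[681.3, 152.5], [644.7, -19.3], [565.2, -2.9], [600.2, 168.2]] [622.85   74.625] [np.float64(82.6), np.float64(175.7), np.float64(81.2), np.float64(174.6)]
12.026412243209041
11.560861290934879
deck [[690.6, 165.5], [661.0, -30.0], [553.6, -14.7], [584.8, 182.1]] [622.5    75.725] [np.float64(107.1), np.float64(197.7), np.float64(108.5), np.float64(199.3)]
8.609570898686622
9.008503742025141
rib [631.3 101.1  88. ] [620.7  44.4  88. ]
handle [ 450.9 -123.3  123. ] axis [594.7 -95.2 100. ]
tray [[593.9, 421.4], [552.8, 222.7], [428.5, 254.4], [474.1, 445.9]] [512.325 336.1    22.   ]
pulley [ 376.7 -116.6   10. ]
driverR [319.2 182.   10. ]
driverL [316.4 364.9  10. ]
purple [ 215.7 -288.7   10. ]
purplecorner [ 210.8 -190.9   10. ]
purplecorner2 [ 292.4 -351.8   10. ]
wrench [714.3 -22.3  10. ]
punch [705.7 178.3  10. ]
floatbowl [723.5 347.7  10. ]
smallcov [736.9 -89.4  10. ]
[[337.0, 406.0], [294.0, 336.0], [348.0, 320.0], [397.0, 385.0]]
```

```bash
cat >> h.py <<'E'
def plan(wps,op,vmax=60,amax=10):
    """wps: [x,y,z,yaw of tool y (deg, mod 180)]; prints rows in tool axes, from the measured pose"""
    o=arm.get_obs(); p=np.array(o["position"]); ty=R.from_quat(o["ee_rot"]).as_matrix()[:,1]; a=np.degrees(np.arctan2(ty[1],ty[0])); rows=[]
    print("now",p.round(1),round(a,1),"t",round(o["time_s"],2),"gap",round(o["finger_gap"],1),"F",o["force"].round(1))
    for *t,b in wps:
        t=np.array(t,float); da=(b-a+90)%180-90
        n=int(max(np.ceil(np.linalg.norm(t-p)/vmax),np.ceil(abs(da)/amax),1)); b=a+da
        for k in range(n):
            q=p+(t-p)/(n-k); th=np.radians(a); y=np.array([np.cos(th),np.sin(th),0]); x=np.array([-y[1],y[0],0])*1.0
            x=np.cross(y,[0,0,-1.]); d=q-p
            s=[round(float(d@x),1),round(float(d@y),1),round(float(-d[2]),1)]; tr=round(-(b-a)/(n-k),1)
            p=p+s[0]*x+s[1]*y-np.array([0,0,s[2]]); a-=tr; rows.append([op,s,tr])
    print(len(rows)); print(rows)
E
python3 - <<'E'
from h import *
plan([[624,74,150,-11.8]],1)
E
```

```text
now [ 275.4 -588.3  221.8] -64.9 t 0.1 gap 87.0 F [-0.  -0.3  0.5]
13
[[1, [45.9, -34.8, 5.5], np.float64(-4.1)], [1, [48.3, -31.4, 5.5], np.float64(-4.1)], [1, [50.4, -27.9, 5.5], np.float64(-4.1)], [1, [52.2, -24.2, 5.5], np.float64(-4.1)], [1, [53.8, -20.4, 5.5], np.float64(-4.1)], [1, [55.2, -16.5, 5.5], np.float64(-4.1)], [1, [56.2, -12.5, 5.5], np.float64(-4.1)], [1, [56.9, -8.5, 5.5], np.float64(-4.1)], [1, [57.4, -4.4, 5.6], np.float64(-4.1)], [1, [57.6, -0.2, 5.5], np.float64(-4.1)], [1, [57.4, 3.9, 5.6], np.float64(-4.0)], [1, [57.0, 7.8, 5.5], np.float64(-4.1)], [1, [56.4, 11.9, 5.6], np.float64(-4.0)]]
```

Emit:
jog_arm --rows '[[1, [46, -35, 5], -4], [1, [48, -31, 5], -4], [1, [50, -28, 5], -4], [1, [52, -24, 5], -4], [1, [54, -20, 5], -4], [1, [55, -16, 5], -4], [1, [56, -12, 5], -4], [1, [57, -8, 5], -4]]'

```text
time_s: 1.1
position: [493.8, -182.8, 182.3]
ee_rot: [0.878, 0.479, -0.0, 0.0]
force: [1.8, 0.2, 0.4]
finger_gap: 86.6
finger_force: 0.0
```

```bash
sed -i 's/tr=round(-(b-a)\/(n-k),1)/tr=round(float(-(b-a)\/(n-k)),1)/' h.py; python3 - <<'E'
from h import *
plan([[624,74,130,-11.8]],1)
E
```

```text
now [ 493.8 -182.8  182.3] -32.8 t 1.1 gap 86.6 F [1.8 0.2 0.4]
5
[[1, [57.3, -5.9, 10.5], -4.2], [1, [57.5, -1.7, 10.4], -4.2], [1, [57.5, 2.5, 10.5], -4.2], [1, [57.2, 6.7, 10.4], -4.2], [1, [56.6, 10.8, 10.5], -4.2]]
```

Emit:
jog_arm --rows '[[1, [57, -6, 10], -4.2], [1, [57, -2, 10], -4.2], [1, [57, 2, 10], -4.2], [1, [57, 7, 10], -4.2], [1, [57, 11, 10], -4.2], [1, [0, 0, 0], 0]]'

```text
time_s: 1.85
position: [622.9, 77.5, 131.0]
ee_rot: [0.774, 0.633, 0.0, -0.002]
force: [0.1, -0.8, 0.4]
finger_gap: 87.0
finger_force: 0.0
```

```bash
python3 - <<'E'
from h import *
snap("top","t1",(160,90,290,200),5)
snap("scene","s1",(150,120,310,300),4)
plan([[624,74,64,-11.8]],1,vmax=30)
E
```

```text
now [622.8  71.7 131.8] -11.9 t 1.95 gap 86.8 F [ 0.5 -0.7 -0.2]
3
[[1, [0.8, 0.2, 22.6], -0.0], [1, [0.8, 0.3, 22.6], -0.0], [1, [0.9, 0.2, 22.6], -0.1]]
```

View pics/s1.png

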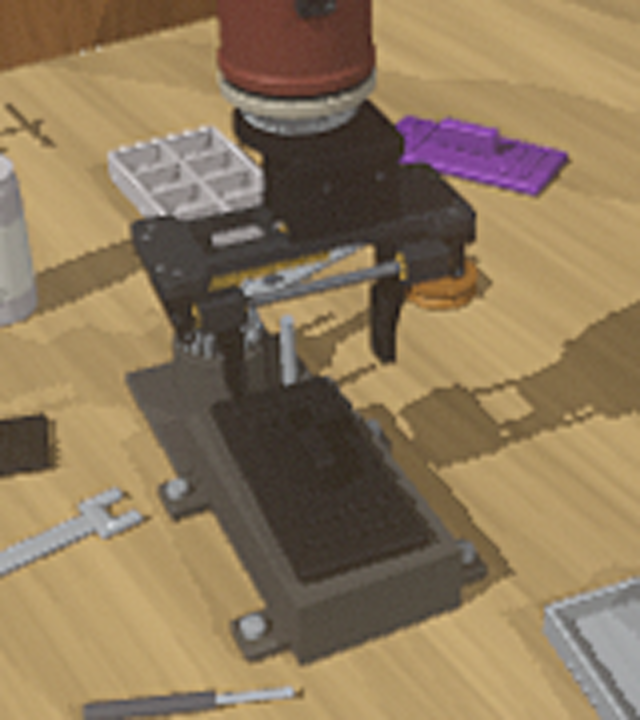

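The gripper straddles the rib, which is at about (320,440), and the cover lies in the deck's middle. I'll descend and grip.

Emit:
jog_arm --rows '[[1, [1, 0, 22], 0], [1, [1, 0, 22], 0], [1, [0, 0, 20], 0], [1, [0, 0, 3], 0], [0, [0, 0, 0], 0], [0, [0, 0, 0], 0], [0, [0, 0, 0], 0], [0, [0, 0, 0], 0]]' --squeeze 35

```text
time_s: 2.95
position: [623.8, 73.4, 65.9]
ee_rot: [0.777, 0.63, 0.0, 0.0]
force: [0.6, 0.5, 0.7]
finger_gap: 55.1
finger_force: 0.0
```

Emit:
jog_arm --rows '[[0, [0, 0, 0], 0], [0, [0, 0, 0], 0], [0, [0, 0, 0], 0], [0, [0, 0, 0], 0], [0, [0, 0, 0], 0], [0, [0, 0, 0], 0]]'

```text
time_s: 3.7
position: [623.6, 73.3, 65.6]
ee_rot: [0.777, 0.63, 0.0, -0.0]
force: [0.5, 0.0, -0.5]
finger_gap: 15.5
finger_force: 35.0
```

```bash
python3 - <<'E'
from h import *
plan([[624,74,140,-11.8],[450,108,110,-11.8],[450,108,17,-11.8]],0,vmax=40)
E
```

```text
now [623.6  73.3  65.6] -11.9 t 3.7 gap 15.5 F [ 0.5  0.  -0.5]
10
[[0, [0.4, 0.1, -37.2], -0.1], [0, [0.3, 0.1, -37.2], -0.0], [0, [-0.5, -35.5, 6.0], -0.0], [0, [-0.5, -35.4, 6.0], -0.0], [0, [-0.4, -35.5, 6.0], -0.0], [0, [-0.5, -35.4, 6.0], -0.0], [0, [-0.4, -35.5, 6.0], -0.0], [0, [-0.0, 0.0, 31.0], -0.0], [0, [-0.0, 0.0, 31.0], -0.0], [0, [-0.0, 0.0, 31.0], -0.0]]
```

Emit:
jog_arm --rows '[[0, [0, 0, -30], 0], [0, [0, 0, -35], 0], [0, [0, -35, 0], 0], [0, [0, -35, 0], 0], [0, [0, -35, 0], 0], [0, [0, -35, 0], 0], [0, [0, -35, 0], 0], [0, [0, 0, 0], 0]]'

```text
time_s: 4.7
position: [450.4, 109.9, 130.6]
ee_rot: [0.776, 0.631, -0.001, 0.0]
force: [0.8, -0.2, -1.1]
finger_gap: 16.0
finger_force: 35.0
```

```bash
python3 - <<'E'
from h import *
plan([[450,108,17,-11.8]],0,vmax=30)
E
```

```text
now [450.4 109.9 130.6] -11.8 t 4.7 gap 16.0 F [ 0.8 -0.2 -1.1]
4
[[0, [-0.5, -0.0, 28.4], -0.0], [0, [-0.5, -0.0, 28.4], -0.0], [0, [-0.4, -0.0, 28.4], -0.0], [0, [-0.5, -0.0, 28.4], -0.0]]
```

Emit:
jog_arm --rows '[[0, [0, 0, 30], 0], [0, [0, 0, 30], 0], [0, [0, 0, 28], 0], [0, [0, 0, 15], 0], [0, [0, 0, 8], 0], [0, [0, 0, 3], 0], [0, [0, 0, 0], 0]]'

```text
time_s: 5.58
position: [452.9, 109.6, 17.1]
ee_rot: [0.777, 0.63, 0.0, 0.0]
force: [0.1, 0.4, -1.5]
finger_gap: 16.0
finger_force: 35.0
```

Emit:
jog_arm --rows '[[0, [0, 0, 1], 0], [0, [0, 0, 1], 0], [0.4, [0, 0, 0], 0], [0.4, [0, 0, 0], 0], [0.4, [0, 0, 0], 0], [0.4, [0, 0, 0], 0]]'

```text
time_s: 6.32
position: [452.4, 109.5, 14.5]
ee_rot: [0.777, 0.63, -0.0, -0.0]
force: [0.3, 0.7, 0.2]
finger_gap: 34.3
finger_force: 0.0
```

Emit:
jog_arm --rows '[[0.5, [0, 0, -20], 0], [0.5, [0, 0, -40], 0], [0.5, [0, 0, -55], 0], [0.5, [0, 0, -60], 0], [0.5, [0, 0, 0], 0]]'

```text
time_s: 6.95
position: [454.9, 110.3, 194.2]
ee_rot: [0.777, 0.63, 0.003, 0.002]
force: [-0.7, 0.6, 0.3]
finger_gap: 43.5
finger_force: 0.0
```

```bash
python3 - <<'E'
from h import *
snap("top","t2",(90,90,330,270),3.2)
# lever: scene0 handle estimate combine
print(px("scene0",[451,-123,123])*1.5, px("scene0",[451,-123,97])*1.5)
plan([[451,-123,150,70]],0.5)
E
```

```text
[360.3 248.7] [360.45 259.65]
now [453.6 109.7 191.6] -11.9 t 7.0 gap 43.5 F [ 0.3 -0.1 -0.3]
9
[[0.5, [-25.4, 5.1, 4.6], -9.1], [0.5, [-25.8, 1.0, 4.6], -9.1], [0.5, [-25.7, -3.1, 4.6], -9.1], [0.5, [-24.8, -7.1, 4.6], -9.1], [0.5, [-23.4, -11.0, 4.6], -9.1], [0.5, [-21.4, -14.5, 4.6], -9.1], [0.5, [-18.8, -17.8, 4.7], -9.1], [0.5, [-15.8, -20.5, 4.6], -9.1], [0.5, [-12.3, -22.7, 4.7], -9.1]]
```

View pics/t2.png

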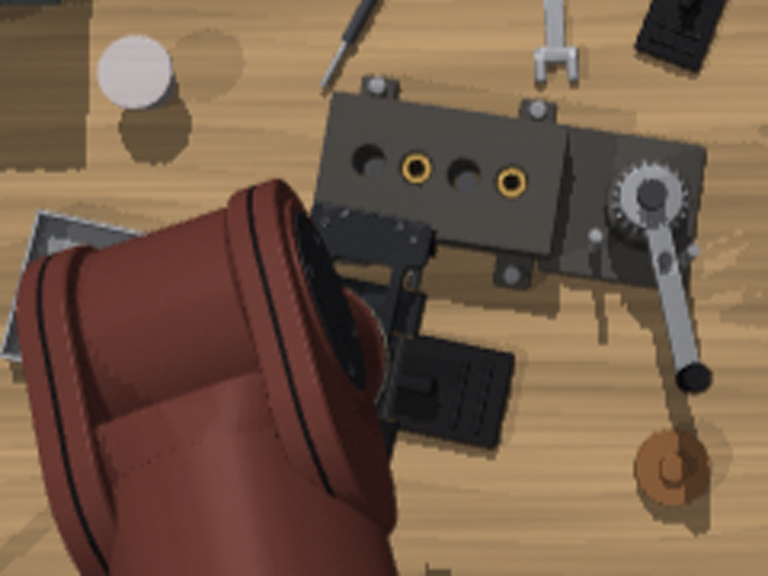

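The two bushings are at crop (416,168) and (511,182), which are the bores at deck y=+20 and y=-60. The other two bores are empty. The cover is on the board clear of the puller, and the handle is at (694,377). Now to the lever.

```bash
python3 - <<'E'
from h import *
print([w("t2",90+u/3.2,90+v/3.2,z) for u,v,z in((694,377,123),(652,194,105),(416,168,49),(511,182,49))])
plan([[449.5,-123,150,-80]],0.7,vmax=34)
print(arm.get_obs()["joint_positions"].round(2))
E
```

```text
[array([ 451.3, -123.5,  123. ]), array([594.7, -94.7, 105. ]), array([627.9,  96.7,  49. ]), array([615.8,  17.8,  49. ])]
now [453.6 109.7 191.6] -11.9 t 7.0 gap 43.5 F [ 0.3 -0.1 -0.3]
7
[[0.7, [-32.6, 6.3, 5.9], 9.7], [0.7, [-31.1, 11.7, 5.9], 9.7], [0.7, [-28.7, 16.8, 6.0], 9.7], [0.7, [-25.5, 21.4, 5.9], 9.7], [0.7, [-21.5, 25.4, 6.0], 9.8], [0.7, [-16.9, 28.7, 5.9], 9.7], [0.7, [-11.8, 31.0, 6.0], 9.8]]
[ 0.28  0.01 -0.61  1.91  0.01  1.22 -0.54]
```

Emit:
jog_arm --rows '[[0.7, [-33, 6, 6], 9.7], [0.7, [-31, 12, 6], 9.7], [0.7, [-29, 17, 6], 9.7], [0.7, [-25, 21, 6], 9.7], [0.7, [-21, 25, 6], 9.8], [0.7, [-17, 29, 6], 9.7], [0.7, [-12, 31, 6], 9.8], [0.7, [0, 0, 0], 0]]'

```text
time_s: 8.0
position: [446.6, -125.2, 145.5]
ee_rot: [0.996, 0.084, -0.002, -0.001]
force: [-0.3, 0.1, 0.1]
finger_gap: 60.9
finger_force: 0.0
```

```bash
python3 - <<'E'
from h import *
snap("scene","s3",(170,100,330,220),4.8)
plan([[450,-123,89,-80]],0.7,vmax=25)
E
```

```text
now [ 447.1 -123.4  146. ] -80.1 t 8.05 gap 60.9 F [ 0.4  0.6 -0.5]
3
[[0.7, [1.0, 0.0, 19.0], -0.0], [0.7, [0.9, 0.0, 19.0], -0.0], [0.7, [1.0, 0.1, 19.0], -0.1]]
```

View pics/s3.png

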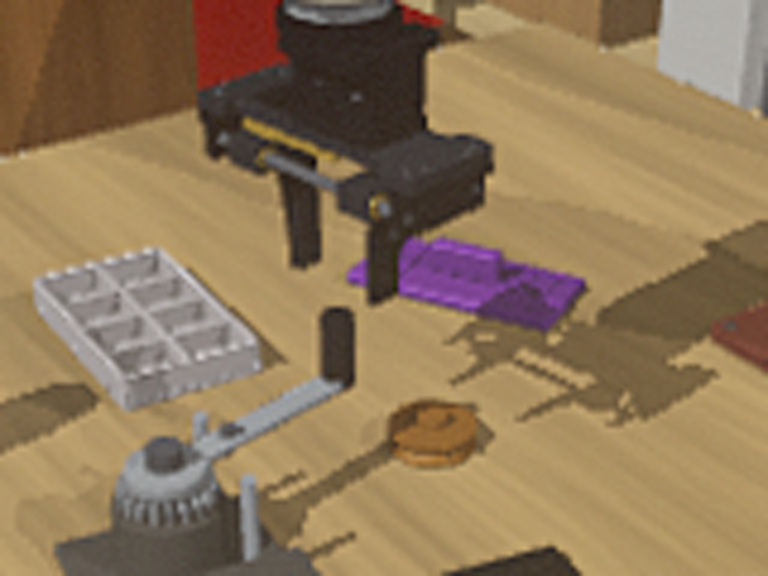

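The fingers straddle the handle top at (337,315). I'll descend and take it.

Emit:
jog_arm --rows '[[0.7, [1, 0, 19], 0], [0.7, [1, 0, 19], 0], [0.7, [1, 0, 18], 0], [0, [0, 0, 2], 0], [0, [0, 0, 0], 0], [0, [0, 0, 0], 0], [0, [0, 0, 0], 0], [0, [0, 0, 0], 0]]' --squeeze 12

```text
time_s: 9.05
position: [451.5, -122.7, 90.0]
ee_rot: [0.996, 0.087, 0.0, 0.0]
force: [-1.2, -0.6, 2.7]
finger_gap: 23.5
finger_force: 12.0
```

```bash
python3 - <<'E'
from h import *
o=arm.get_obs(); A=np.array([595.2,-96.2]); d=o["position"][:2]-A; print(o["position"],o["finger_gap"],o["force"],np.hypot(*d),np.degrees(np.arctan2(d[1],d[0]))-171.2+360)
ty=R.from_quat(o["ee_rot"]).as_matrix()[:,1];print(np.degrees(np.arctan2(ty[1],ty[0])))
th=np.radians(10);r=150
print("fwd y,x",r*np.sin(th),r*(1-np.cos(th)), R.from_quat(o["ee_rot"]).as_matrix()[:,0])
E
```

```text
[ 451.45463999 -122.70914927   89.99060895] 23.539902791958095 [-1.17439161 -0.55088047  2.66990451] 146.1692974601922 19.24894033647422
-80.02510523952992
fwd y,x 26.04722665003955 2.278837048168797 [9.84883564e-01 1.73216849e-01 5.37283684e-04]
```

Emit:
jog_arm --rows '[[0, [2, -26, 0], 10], [0, [2, -26, 0], 10], [0, [2, -26, 0], 10], [0, [2, -26, 0], 10], [0, [2, -26, 0], 10], [0, [0, 0, 0], 0]]'

```text
time_s: 9.8
position: [483.9, 1.4, 90.0]
ee_rot: [0.94, -0.342, 0.001, -0.001]
force: [-0.4, 0.1, 4.5]
finger_gap: 23.7
finger_force: 12.0
```

```bash
cat >> h.py <<'E'
def lev():
    o=arm.get_obs(); d=o["position"][:2]-np.array([595.2,-96.2]); ty=R.from_quat(o["ee_rot"]).as_matrix()[:,1]
    print("t",round(o["time_s"],2),"r",np.hypot(*d).round(1),"q",(np.degrees(np.arctan2(d[1],d[0]))%360-171.2).round(1),"yawrel",(np.degrees(np.arctan2(ty[1],ty[0]))+98.8).round(1),"F",o["force"].round(1),"z",o["position"][2].round(1),"gap",round(o["finger_gap"],1),"j7",o["joint_positions"][6].round(2))
E
python3 -c "from h import *; lev()"
```

```text
t 9.8 r 148.0 q -32.5 yawrel -31.2 F [-0.4  0.1  4.5] z 90.0 gap 23.7 j7 -2.42
```

Emit:
jog_arm --rows '[[0, [2, 26, 0], -10], [0, [2, 26, 0], -10], [0, [2, 26, 0], -10], [0, [2, 26, 0], -10], [0, [2, 26, 0], -10], [0, [2, 26, 0], -10], [0, [0, 8, 0], -3], [0, [0, 0, 0], 0]]'

```text
time_s: 10.8
position: [460.0, -154.4, 90.3]
ee_rot: [0.98, 0.201, 0.002, -0.0]
force: [7.1, 4.6, -0.3]
finger_gap: 23.4
finger_force: 12.0
```

```bash
python3 -c "from h import *; lev()"
```

```text
t 10.8 r 147.2 q 32.1 yawrel 31.9 F [ 7.1  4.6 -0.3] z 90.3 gap 23.4 j7 -0.98
```

Emit:
jog_arm --rows '[[0, [3, -26, 0], 10], [0, [3, -26, 0], 10], [0, [2, -26, 0], 10], [0, [2, -26, 0], 10], [0, [2, -26, 0], 10], [0, [2, -26, 0], 10], [0, [0, -8, 0], 3], [0, [0, 0, 0], 0]]'

```text
time_s: 11.8
position: [482.1, 1.0, 90.2]
ee_rot: [0.94, -0.341, 0.001, -0.0]
force: [0.7, -1.5, 6.6]
finger_gap: 23.9
finger_force: 12.0
```

Emit:
jog_arm --rows '[[0, [2, 26, 0], -10], [0, [2, 26, 0], -10], [0, [2, 26, 0], -10], [0, [2, 26, 0], -10], [0, [3, 26, 0], -10], [0, [3, 26, 0], -10], [0, [0, 8, 0], -3], [0, [0, 0, 0], 0]]'

```text
time_s: 12.8
position: [459.0, -154.1, 90.4]
ee_rot: [0.98, 0.2, 0.001, -0.0]
force: [1.2, 2.5, 8.4]
finger_gap: 23.5
finger_force: 12.0
```

```bash
python3 -c "
from h import *; lev(); snap('top','t4',(170,90,330,190),5)"
```

```text
t 12.8 r 148.0 q 31.8 yawrel 31.9 F [1.2 2.5 8.4] z 90.4 gap 23.5 j7 -0.98
```

View pics/t4.png

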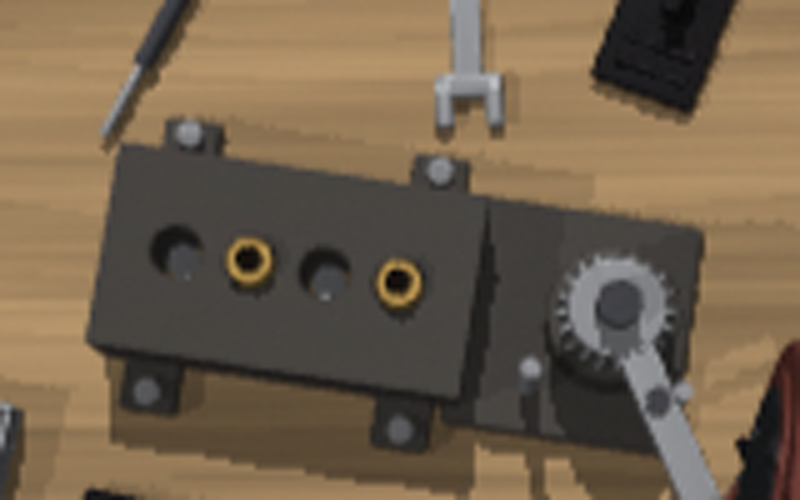

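The bushings at (250,261) and (399,282) stand higher and cast shadows. I'll keep swinging.

Emit:
jog_arm --rows '[[0, [3, -26, 0], 10], [0, [2, -26, 0], 10], [0, [2, -26, 0], 10], [0, [2, -26, 0], 10], [0, [2, -26, 0], 10], [0, [2, -26, 0], 10], [0, [0, -8, 0], 3], [0, [0, 0, 0], 0]]'

```text
time_s: 13.85
position: [481.9, 1.7, 90.4]
ee_rot: [0.94, -0.341, 0.001, -0.0]
force: [1.7, -0.4, 6.9]
finger_gap: 23.5
finger_force: 12.0
```

Emit:
jog_arm --rows '[[0, [2, 26, 0], -10], [0, [2, 26, 0], -10], [0, [2, 26, 0], -10], [0, [2, 26, 0], -10], [0, [3, 26, 0], -10], [0, [3, 26, 0], -10], [0, [0, 8, 0], -3], [0, [0, 0, 0], 0]]'

```text
time_s: 14.85
position: [458.1, -153.1, 90.4]
ee_rot: [0.98, 0.201, 0.001, -0.0]
force: [-1.0, 2.9, 11.2]
finger_gap: 23.6
finger_force: 12.0
```

Emit:
jog_arm --rows '[[0, [3, -26, 0], 10], [0, [2, -26, 0], 10], [0, [2, -26, 0], 10], [0, [2, -26, 0], 10], [0, [2, -26, 0], 10], [0, [2, -26, 0], 10], [0, [0, -8, 0], 3], [0, [0, 0, 0], 0]]'

```text
time_s: 15.85
position: [481.7, 2.3, 90.4]
ee_rot: [0.94, -0.341, 0.001, -0.0]
force: [4.2, -2.0, 5.6]
finger_gap: 23.8
finger_force: 12.0
```

Emit:
jog_arm --rows '[[0, [2, 26, 0], -10], [0, [2, 26, 0], -10], [0, [2, 26, 0], -10], [0, [2, 26, 0], -10], [0, [3, 26, 0], -10], [0, [3, 26, 0], -10], [0, [0, 8, 0], -3], [0, [0, 0, 0], 0]]'

```text
time_s: 16.85
position: [457.2, -152.4, 90.3]
ee_rot: [0.98, 0.2, 0.0, -0.0]
force: [-3.3, 0.9, 12.3]
finger_gap: 23.2
finger_force: 12.0
```

```bash
python3 -c "from h import *; lev()"
```

```text
t 16.85 r 149.0 q 30.9 yawrel 31.9 F [-3.3  0.9 12.3] z 90.3 gap 23.2 j7 -0.98
```

Emit:
jog_arm --rows '[[0, [3, -26, -1], 10], [0, [2, -26, 0], 10], [0, [2, -26, 0], 10], [0, [2, -26, 0], 10], [0, [2, -26, 0], 10], [0, [2, -26, 0], 10], [0, [0, -8, 0], 3], [0, [0, 0, 0], 0]]'

```text
time_s: 17.85
position: [480.7, 3.2, 90.7]
ee_rot: [0.94, -0.341, 0.001, 0.0]
force: [3.7, -3.1, 0.8]
finger_gap: 23.5
finger_force: 12.0
```

Emit:
jog_arm --rows '[[0, [2, 26, 0], -10], [0, [2, 26, 0], -10], [0, [2, 26, 0], -10], [0, [1, 16, 0], -6], [0, [0, 0, 0], 0]]'

```text
time_s: 18.48
position: [445.1, -83.0, 90.8]
ee_rot: [0.999, -0.034, 0.001, -0.0]
force: [3.9, 2.1, -0.9]
finger_gap: 23.4
finger_force: 12.0
```

```bash
python3 -c "from h import *; lev()"
```

```text
t 18.48 r 150.7 q 3.8 yawrel 4.9 F [ 3.9  2.1 -0.9] z 90.8 gap 23.4 j7 -1.58
```

Emit:
jog_arm --rows '[[0, [0, 8, 0], -3], [0, [0, 8, 0], -3], [0, [0, 0, 0], 0]]'

```text
time_s: 18.85
position: [444.7, -98.1, 90.8]
ee_rot: [1.0, 0.019, 0.001, -0.0]
force: [6.8, 1.6, 0.2]
finger_gap: 23.5
finger_force: 12.0
```

```bash
python3 -c "from h import *; lev()"
```

```text
t 18.85 r 150.6 q 9.5 yawrel 11.0 F [6.8 1.6 0.2] z 90.8 gap 23.5 j7 -1.44
```

Emit:
jog_arm --rows '[[0, [1, 5, 0], -2], [0, [1, 5, 0], -2], [0, [0, 0, 0], 0]]'

```text
time_s: 19.23
position: [445.3, -108.0, 90.7]
ee_rot: [0.999, 0.054, -0.001, -0.0]
force: [-3.0, 1.5, 8.2]
finger_gap: 23.6
finger_force: 12.0
```

Emit:
jog_arm --rows '[[0, [0.5, 5, 0], -2], [0, [0, 0, 0], 0]]'

```text
time_s: 19.48
position: [445.9, -113.0, 90.7]
ee_rot: [0.997, 0.071, -0.001, -0.0]
force: [-4.5, 0.2, 9.8]
finger_gap: 23.7
finger_force: 12.0
```

```bash
python3 -c "from h import *; lev()"
```

```text
t 19.48 r 150.3 q 15.2 yawrel 16.9 F [-4.5  0.2  9.8] z 90.7 gap 23.7 j7 -1.31
```

Emit:
jog_arm --rows '[[0, [0.5, 5, 0], -2], [0, [0.5, 5, 0], -2], [0, [0, 0, 0], 0]]'

```text
time_s: 19.85
position: [447.6, -123.0, 90.5]
ee_rot: [0.994, 0.106, -0.002, -0.0]
force: [-8.3, 1.2, 12.8]
finger_gap: 23.5
finger_force: 12.0
```

Emit:
jog_arm --rows '[[0, [0.5, 5, 0], -2], [0, [0.5, 5, 0], -2], [0, [0, 0, 0], 0]]'

```text
time_s: 20.23
position: [450.2, -132.7, 90.3]
ee_rot: [0.99, 0.14, -0.003, -0.0]
force: [-9.9, -0.1, 12.9]
finger_gap: 24.1
finger_force: 12.0
```

```bash
python3 -c "from h import *; lev()"
```

```text
t 20.23 r 149.5 q 22.9 yawrel 24.9 F [-9.9 -0.1 12.9] z 90.3 gap 24.1 j7 -1.14
```

Emit:
jog_arm --rows '[[0, [-1, 5, -1], -2], [0, [-1, 5, 0], -2], [0, [0, 0, 0], 0]]'

```text
time_s: 20.6
position: [452.7, -141.8, 90.5]
ee_rot: [0.985, 0.174, -0.001, -0.001]
force: [-0.4, 1.5, -7.3]
finger_gap: 23.7
finger_force: 12.0
```

Emit:
jog_arm --rows '[[0, [0, 5, 0], -2], [0, [0, 5, 0], -2], [0, [0, 0, 0], 0]]'

```text
time_s: 20.98
position: [456.1, -151.2, 90.5]
ee_rot: [0.978, 0.208, -0.002, -0.001]
force: [-3.3, -0.7, -8.1]
finger_gap: 23.8
finger_force: 12.0
```

```bash
python3 -c "from h import *; lev()"
```

```text
t 20.98 r 149.5 q 30.4 yawrel 32.8 F [-3.3 -0.7 -8.1] z 90.5 gap 23.8 j7 -0.97
```

Emit:
jog_arm --rows '[[0, [3, -26, 0], 10], [0, [2, -26, 0], 10], [0, [2, -26, 0], 10], [0, [2, -26, 0], 10], [0, [2, -26, 0], 10], [0, [2, -26, 0], 10], [0, [0, -9, 0], 3], [0, [0, 0, 0], 0]]'

```text
time_s: 21.98
position: [479.7, 5.2, 91.8]
ee_rot: [0.942, -0.334, 0.001, -0.0]
force: [4.0, -3.6, -5.8]
finger_gap: 23.3
finger_force: 12.0
```

Emit:
jog_arm --rows '[[0, [0.5, 5, 0], -2], [0, [0.5, 5, 0], -2], [0, [0, 0, 0], 0]]'

```text
time_s: 22.35
position: [473.0, -3.4, 91.8]
ee_rot: [0.953, -0.301, 0.0, 0.0]
force: [0.7, -0.9, -2.5]
finger_gap: 23.3
finger_force: 12.0
```

Emit:
jog_arm --rows '[[0, [0.5, 5, 0], -2], [0, [0.5, 5, 0], -2], [0, [0, 0, 0], 0]]'

```text
time_s: 22.72
position: [467.9, -11.1, 91.8]
ee_rot: [0.963, -0.268, -0.0, -0.0]
force: [-3.8, 3.2, 2.3]
finger_gap: 23.3
finger_force: 12.0
```

```bash
python3 -c "from h import *; lev(); snap('scene','s5',(160,130,320,290),4); snap('top','t5')"
```

```text
t 22.73 r 153.1 q -25.0 yawrel -22.3 F [-3.8  3.2  2.3] z 91.8 gap 23.3 j7 -2.23
```

View pics/s5.png

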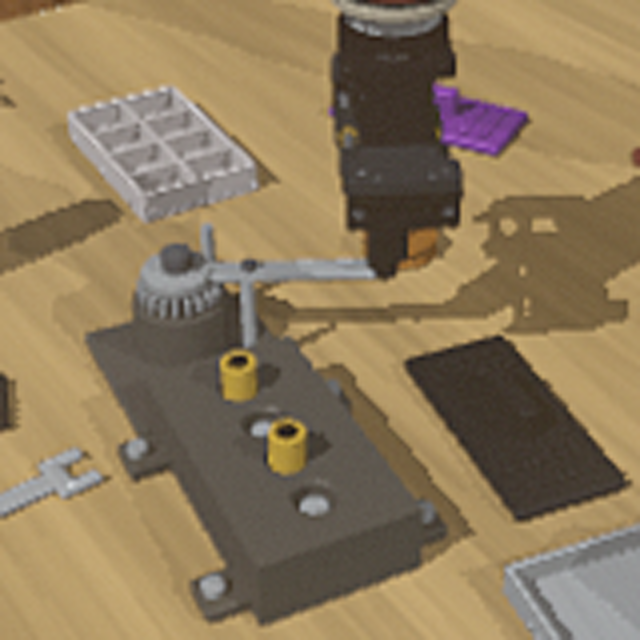

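The bushings at (239,375) and (287,445) stand well out of the deck, and the cover is flat on the board at (515,425). I'll continue forward gently until the stop is felt.

Emit:
jog_arm --rows '[[0, [0, 5, 0], -2], [0, [0, 5, 0], -2], [0, [0, 0, 0], 0]]'

```text
time_s: 23.2
position: [462.9, -19.8, 91.7]
ee_rot: [0.972, -0.234, -0.0, -0.0]
force: [-4.9, 3.8, 3.4]
finger_gap: 23.4
finger_force: 12.0
```

Emit:
jog_arm --rows '[[0, [0, 5, 0], -2], [0, [0, 0, 0], 0]]'

```text
time_s: 23.45
position: [460.6, -24.2, 91.8]
ee_rot: [0.976, -0.217, -0.0, -0.0]
force: [-4.7, 3.8, 3.9]
finger_gap: 23.6
finger_force: 12.0
```

```bash
python3 -c "
from h import *; lev()
for z in (68,70,72,74,76): print(z,[((px('s5',[x,y,z])-[160,130])*4).round(1) for x,y in ((627,96),(614.7,17))])"
```

```text
t 23.45 r 152.6 q -19.4 yawrel -16.2 F [-4.7  3.8  3.9] z 91.8 gap 23.6 j7 -2.09
68 [array([284.4, 434.8]), array([236.4, 365.2])]
70 [array([284.4, 432.4]), array([236.4, 362.8])]
72 [array([284.4, 430. ]), array([236.4, 360.4])]
74 [array([284.4, 427.6]), array([236., 358.])]
76 [array([284. , 425.2]), array([236. , 355.6])]
```

Emit:
jog_arm --rows '[[0, [0, 5, 0], -2], [0, [0, 5, 0], -2], [0, [0, 0, 0], 0]]'

```text
time_s: 23.82
position: [456.4, -33.4, 91.8]
ee_rot: [0.983, -0.183, -0.001, -0.0]
force: [-5.4, 4.8, 4.6]
finger_gap: 23.5
finger_force: 12.0
```

Emit:
jog_arm --rows '[[0, [0, 5, 0], -2], [0, [0, 5, 0], -2], [0, [0, 0, 0], 0]]'

```text
time_s: 24.2
position: [452.7, -42.8, 91.7]
ee_rot: [0.989, -0.148, -0.001, -0.0]
force: [-7.2, 4.2, 5.5]
finger_gap: 23.4
finger_force: 12.0
```

```bash
python3 -c "from h import *; lev()"
```

```text
t 24.2 r 152.2 q -11.7 yawrel -8.2 F [-7.2  4.2  5.5] z 91.7 gap 23.4 j7 -1.91
```

Emit:
jog_arm --rows '[[0, [-0.5, 5, 0], -2], [0, [-0.5, 5, 0], -2], [0, [0, 0, 0], 0]]'

```text
time_s: 24.58
position: [449.6, -52.5, 91.8]
ee_rot: [0.993, -0.114, -0.0, -0.0]
force: [-3.6, 4.0, 3.6]
finger_gap: 23.5
finger_force: 12.0
```

Emit:
jog_arm --rows '[[0, [0, 5, 0], -2], [0, [0, 5, 0], -2], [0, [0, 0, 0], 0]]'

```text
time_s: 24.95
position: [447.6, -61.1, 91.7]
ee_rot: [0.997, -0.079, -0.0, -0.001]
force: [-3.5, 7.9, 4.4]
finger_gap: 23.8
finger_force: 12.0
```

Emit:
jog_arm --rows '[[0, [0, 5, 0], -2], [0, [0, 5, 0], -2], [0, [0, 0, 0], 0]]'

```text
time_s: 25.32
position: [446.0, -70.0, 91.7]
ee_rot: [0.999, -0.044, -0.001, -0.001]
force: [-5.4, 11.2, 6.1]
finger_gap: 23.4
finger_force: 12.0
```

```bash
python3 -c "from h import *; lev()"
```

```text
t 25.32 r 151.5 q -1.2 yawrel 3.8 F [-5.4 11.2  6.1] z 91.7 gap 23.4 j7 -1.63
```

Emit:
jog_arm --rows '[[0, [0, 5, 0], -2], [0, [0, 0, 0], 0]]'

```text
time_s: 25.58
position: [445.4, -74.5, 91.7]
ee_rot: [1.0, -0.026, -0.001, -0.001]
force: [-6.9, 12.1, 7.3]
finger_gap: 23.6
finger_force: 12.0
```

```bash
python3 -c "
from h import *; lev(); snap('top','t6',(250,100,330,190),6); snap('scene','s6',(185,180,255,260),8)"
```

```text
t 25.57 r 151.3 q 0.5 yawrel 5.8 F [-6.9 12.1  7.3] z 91.7 gap 23.6 j7 -1.58
```

View pics/s6.png

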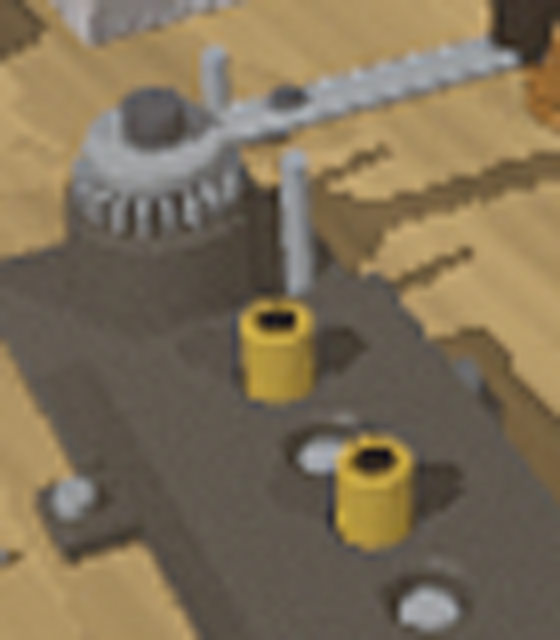

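The bushing tops at (277,315) and (375,455) work out to about 73 mm, which is a lift of about 23 mm. The resistance has also risen from about 3 N to 12 N, which looks like the top stop. I'll confirm with one short swing.

Emit:
jog_arm --rows '[[0, [1, -26, 0], 7], [0, [1, -26, 0], 10], [0, [1, -16, 0], 6], [0, [0, 0, 0], 0], [0, [0, 0, 0], 0]]'

```text
time_s: 26.3
position: [463.4, -12.4, 92.7]
ee_rot: [0.974, -0.226, 0.003, -0.0]
force: [9.1, -4.3, -3.7]
finger_gap: 23.3
finger_force: 12.0
```

```bash
python3 -c "from h import *; lev()"
```

```text
t 26.3 r 156.2 q -23.7 yawrel -17.3 F [ 9.1 -4.3 -3.7] z 92.7 gap 23.3 j7 -2.14
```

Emit:
jog_arm --rows '[[0, [0, 8, 0], -3], [0, [0, 8, 0], -3], [0, [0, 0, 0], 0]]'

```text
time_s: 26.68
position: [455.6, -26.9, 92.6]
ee_rot: [0.985, -0.175, 0.002, 0.0]
force: [5.9, -3.4, 0.9]
finger_gap: 23.2
finger_force: 12.0
```

```bash
python3 -c "from h import *; lev()"
```

```text
t 26.68 r 155.9 q -17.6 yawrel -11.4 F [ 5.9 -3.4  0.9] z 92.6 gap 23.2 j7 -2.0
```

Emit:
jog_arm --rows '[[0, [0, 8, 0], -3], [0, [0, 8, 0], -3], [0, [0, 0, 0], 0]]'

```text
time_s: 27.05
position: [449.7, -41.2, 92.6]
ee_rot: [0.992, -0.123, 0.001, 0.0]
force: [0.9, 0.3, 6.1]
finger_gap: 23.7
finger_force: 12.0
```

```bash
python3 -c "from h import *; lev()"
```

```text
t 27.05 r 155.5 q -11.9 yawrel -5.4 F [0.9 0.3 6.1] z 92.6 gap 23.7 j7 -1.85
```

Emit:
jog_arm --rows '[[0, [2, 5, 0], -2], [0, [1, 5, 0], -2], [0, [0, 0, 0], 0]]'

```text
time_s: 27.42
position: [448.0, -50.3, 91.9]
ee_rot: [0.996, -0.088, -0.001, -0.0]
force: [-9.6, 5.7, 12.2]
finger_gap: 23.6
finger_force: 12.0
```

Emit:
jog_arm --rows '[[0, [1, 5, 0], -2], [0, [1, 5, 0], -2], [0, [0, 0, 0], 0]]'

```text
time_s: 27.8
position: [447.5, -59.4, 91.3]
ee_rot: [0.999, -0.053, -0.002, -0.001]
force: [-10.9, 8.6, 10.3]
finger_gap: 23.6
finger_force: 12.0
```

```bash
python3 -c "from h import *; lev()"
```

```text
t 27.8 r 152.2 q -5.2 yawrel 2.7 F [-10.9   8.6  10.3] z 91.3 gap 23.6 j7 -1.67
```

Emit:
jog_arm --rows '[[0, [1, 5, 0], -2], [0, [0, 0, 0], 0]]'

```text
time_s: 28.05
position: [447.5, -63.9, 91.0]
ee_rot: [0.999, -0.035, -0.003, -0.001]
force: [-12.1, 10.3, 9.8]
finger_gap: 23.9
finger_force: 12.0
```

```bash
python3 -c "from h import *; lev()"
```

```text
t 28.05 r 151.2 q -3.5 yawrel 4.8 F [-12.1  10.3   9.8] z 91.0 gap 23.9 j7 -1.63
```

```bash
python3 -c "
from h import *
snap('top','t7')
a=np.load('pics/t6.npz')['c'][120:200,255:325]; b=np.load('pics/t7.npz')['c'][120:200,255:325]
cv2.imwrite('pics/c7.png',cv2.resize(np.hstack([a,b]),None,fx=5.5,fy=5.5,interpolation=cv2.INTER_CUBIC))"
```

```text
(no output)
```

View pics/c7.png

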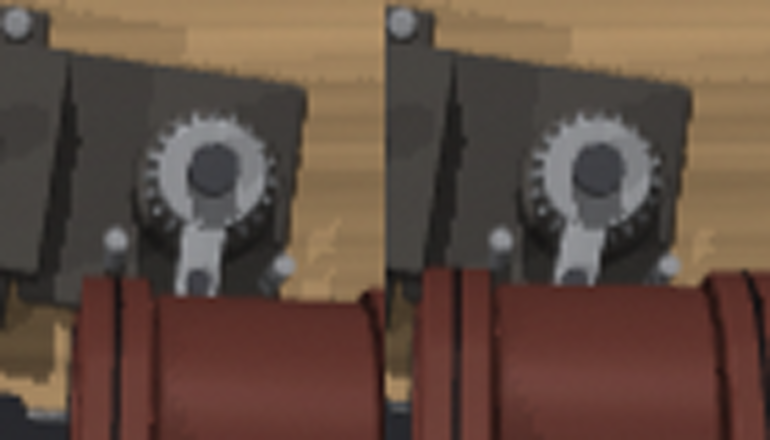

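The lever still follows the tool at about 10–12 N, from -11° to -6° in the two crops. I'll release it, then check from the pictures whether it springs back and whether the bushings rose during that last swing.

Emit:
jog_arm --rows '[[0.5, [0, 0, 0], 0], [0.5, [0, 0, 0], 0], [0.5, [0, 0, 0], 0], [0.5, [0, 0, 0], 0], [0.5, [0, 0, 0], 0]]'

```text
time_s: 28.72
position: [449.9, -66.5, 91.4]
ee_rot: [0.999, -0.035, -0.0, -0.0]
force: [0.3, 4.1, -3.5]
finger_gap: 43.3
finger_force: 2.3
```

```bash
python3 -c "
from h import *
lev(); snap('scene','s8'); snap('top','t8')
for s in ('s5','s6','s8'):
    c=np.load(f'pics/{s}.npz')['c'].astype(float)
    for x0,x1,y0,y1 in ((210,226,214,234),(223,240,231,252)):
        m=np.clip(c[y0:y1,x0:x1,2]-c[y0:y1,x0:x1,0]-25,0,None); yy,xx=np.mgrid[y0:y1,x0:x1]
        print(s,(m*xx).sum()/m.sum(),(m*yy).sum()/m.sum(),m.sum(), [ (px(s,P)) for P in ([627,96,72],[627,96,73])][:0])
a=[np.load(f'pics/{t}.npz')['c'][120:200,255:325] for t in ('t7','t8')]
cv2.imwrite('pics/c8.png',cv2.resize(np.hstack(a),None,fx=5.5,fy=5.5,interpolation=cv2.INTER_CUBIC))"
```

```text
t 28.73 r 148.3 q -2.8 yawrel 4.8 F [ 0.3  4.1 -3.5] z 91.4 gap 43.3 j7 -1.62
s5 219.038261322228 223.7182457053618 7684.0 []
s5 231.11760722347628 241.51185101580134 8860.0 []
s6 219.0142210730446 223.63632837750484 7735.0 []
s6 231.06297285269247 241.35669781931463 8988.0 []
s8 219.01200929752065 223.63675103305786 7744.0 []
s8 231.06337402885683 241.35782463928967 9010.0 []
```

View pics/c8.png

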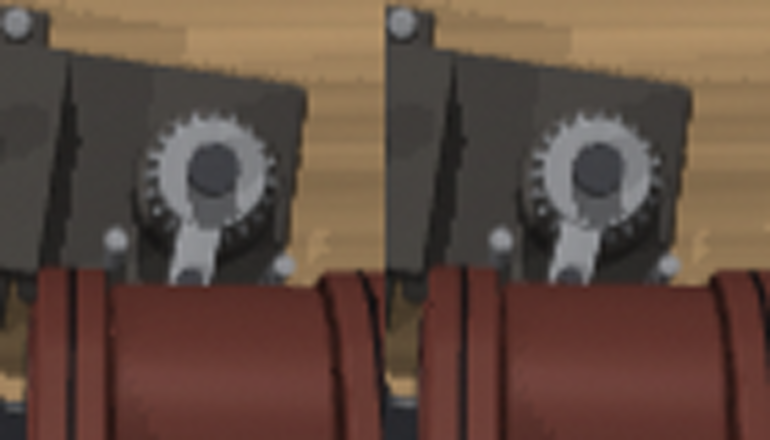

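The last swing raised the bushings only about 0.5 mm, and the repeat added nothing (s6 and s8 match). The lever also springs back against the finger, so the lifter is at its top stop. On to the bushings.

Emit:
jog_arm --rows '[[0.9, [0, -2, 0], 0], [0.9, [0, -2, 0], 0], [0.9, [0, 0, 0], 0], [0.9, [0, 0, -40], 0], [0.9, [0, 0, -50], 0], [0.7, [0, 0, 0], 0]]'

```text
time_s: 29.58
position: [452.6, -63.4, 185.4]
ee_rot: [0.999, -0.035, 0.003, 0.001]
force: [-0.0, -0.1, -0.2]
finger_gap: 73.4
finger_force: 0.0
```

```bash
python3 -c "
from h import *
lev(); plan([[627,96,120,-8.8]],0.6,vmax=35)"
```

```text
t 29.57 r 146.3 q -4.2 yawrel 4.8 F [-0.  -0.1 -0.2] z 185.4 gap 73.4 j7 -1.59
now [452.6 -63.4 185.4] -94.0 t 29.57 gap 73.4 F [-0.  -0.1 -0.2]
9
[[0.6, [18.1, -19.0, 7.3], -9.5], [0.6, [21.0, -15.8, 7.3], -9.5], [0.6, [23.3, -12.1, 7.3], -9.5], [0.6, [25.0, -8.1, 7.2], -9.5], [0.6, [26.0, -3.9, 7.3], -9.4], [0.6, [26.2, 0.4, 7.2], -9.5], [0.6, [25.8, 4.7, 7.3], -9.4], [0.6, [24.7, 8.9, 7.2], -9.5], [0.6, [22.8, 12.9, 7.3], -9.4]]
```

Emit:
jog_arm --rows '[[0.6, [18, -19, 3], -9.5], [0.6, [21, -16, 3], -9.5], [0.6, [23, -12, 3], -9.5], [0.6, [25, -8, 3], -9.5], [0.6, [26, -4, 5], -9.4], [0.6, [26, 0, 5], -9.5], [0.6, [26, 5, 5], -9.4], [0.6, [25, 9, 5], -9.5]]'

```text
time_s: 30.58
position: [605.2, 79.5, 148.3]
ee_rot: [0.809, 0.588, -0.001, -0.0]
force: [0.3, 0.2, 0.4]
finger_gap: 52.0
finger_force: 0.0
```

Emit:
jog_arm --rows '[[0.6, [23, 13, 20], -9.4], [0.6, [0, 0, 10], 0], [0.6, [0, 0, 0], 0]]'

```text
time_s: 30.95
position: [623.4, 96.3, 118.0]
ee_rot: [0.76, 0.65, -0.001, -0.001]
force: [-0.3, -0.1, 0.5]
finger_gap: 52.3
finger_force: 0.0
```

```bash
python3 -c "
from h import *
snap('scene','s9',(190,150,270,260),6); plan([[627,96,54,-8.8]],0.6,vmax=25)"
```

```text
now [623.8  96.2 119. ] -9.0 t 31.0 gap 52.3 F [-0.6  0.1  0.6]
3
[[0.6, [0.1, 1.0, 21.7], -0.1], [0.6, [0.1, 1.1, 21.7], -0.0], [0.6, [0.1, 1.0, 21.6], -0.1]]
```

View pics/s9.png

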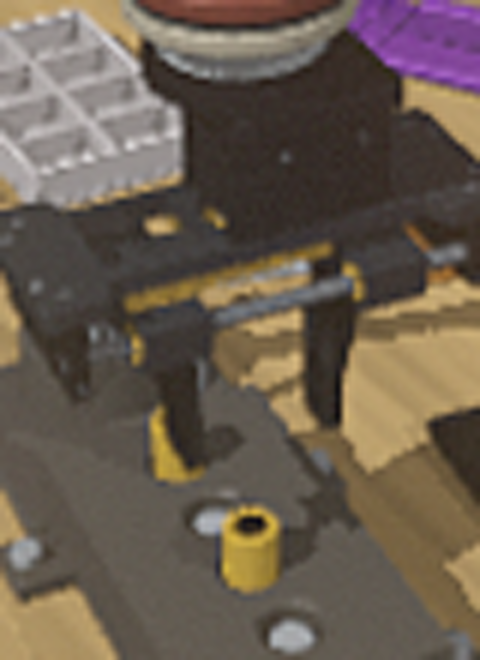

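The bushing top at (250,520) sits below and between the fingers. I'll descend and grip.

Emit:
jog_arm --rows '[[0.6, [0, 1, 22], 0], [0.6, [0, 1, 22], 0], [0.6, [0, 1, 20], 0], [0, [0, 0, 1], 0], [0, [0, 0, 0], 0], [0, [0, 0, 0], 0], [0, [0, 0, 0], 0], [0, [0, 0, 0], 0]]' --squeeze 30

```text
time_s: 32.0
position: [627.9, 96.9, 55.3]
ee_rot: [0.759, 0.651, 0.0, 0.0]
force: [-1.0, 0.3, 3.6]
finger_gap: 23.2
finger_force: 30.0
```

Emit:
jog_arm --rows '[[0, [0, 0, 0], 0], [0, [0, 0, -10], 0], [0, [0, 0, -30], 0], [0, [0, 0, -30], 0], [0, [0, 0, 0], 0]]'

```text
time_s: 32.62
position: [628.8, 97.1, 127.4]
ee_rot: [0.759, 0.651, 0.002, 0.001]
force: [0.3, -0.0, -0.4]
finger_gap: 23.3
finger_force: 30.0
```

```bash
python3 -c "
from h import *
plan([[519,370,100,-8.8],[519,370,18,-8.8]],0,vmax=40)"
```

```text
now [628.8  97.1 127.4] -8.8 t 32.62 gap 23.3 F [ 0.3 -0.  -0.4]
11
[[0, [31.6, -18.8, 3.4], -0.0], [0, [31.6, -18.8, 3.4], -0.0], [0, [31.6, -18.8, 3.4], -0.0], [0, [31.6, -18.8, 3.4], -0.0], [0, [31.6, -18.8, 3.4], -0.0], [0, [31.6, -18.8, 3.5], -0.0], [0, [31.6, -18.7, 3.4], -0.0], [0, [31.6, -18.8, 3.5], -0.0], [0, [0.0, 0.0, 27.3], -0.0], [0, [0.0, 0.0, 27.3], -0.0], [0, [0.0, 0.0, 27.4], -0.0]]
```

Emit:
jog_arm --rows '[[0, [32, -19, 3], 0], [0, [32, -19, 3], 0], [0, [32, -19, 3], 0], [0, [32, -19, 3], 0], [0, [32, -19, 3], 0], [0, [32, -19, 3], 0], [0, [32, -18, 3], 0], [0, [29, -19, 3], 0]]'

```text
time_s: 33.62
position: [516.0, 370.5, 99.5]
ee_rot: [0.759, 0.651, -0.001, -0.0]
force: [-0.2, 0.2, -1.2]
finger_gap: 23.1
finger_force: 30.0
```

Emit:
jog_arm --rows '[[0, [0, 0, 20], 0], [0, [0, 0, 25], 0], [0, [0, 0, 20], 0], [0, [0, 0, 12], 0], [0, [0, 0, 5], 0], [0, [0, 0, 0], 0]]'

```text
time_s: 34.38
position: [517.2, 369.9, 18.7]
ee_rot: [0.759, 0.651, 0.0, -0.0]
force: [-0.6, -0.1, -1.2]
finger_gap: 23.6
finger_force: 30.0
```

Emit:
jog_arm --rows '[[0, [0, 0, 1], 0], [0, [0, 0, 0], 0], [0.4, [0, 0, 0], 0], [0.4, [0, 0, 0], 0], [0.4, [0, 0, 0], 0], [0.5, [0, 0, -20], 0], [0.5, [0, 0, -40], 0], [0.5, [0, 0, -60], 0]]'

```text
time_s: 35.38
position: [516.3, 369.3, 138.9]
ee_rot: [0.759, 0.651, -0.001, -0.0]
force: [1.0, 0.1, 0.2]
finger_gap: 43.1
finger_force: 0.0
```

```bash
python3 -c "
from h import *
plan([[615,18,138,-8.8]],0.6,vmax=55)"
```

```text
now [516.3 369.3 138.9] -8.8 t 35.38 gap 43.1 F [1.  0.1 0.2]
7
[[0.6, [-47.4, 21.6, 0.1], -0.0], [0.6, [-47.4, 21.6, 0.1], -0.0], [0.6, [-47.5, 21.6, 0.1], -0.0], [0.6, [-47.4, 21.6, 0.1], -0.0], [0.6, [-47.5, 21.6, 0.2], -0.0], [0.6, [-47.4, 21.7, 0.1], -0.0], [0.6, [-47.5, 21.6, 0.2], -0.0]]
```

Emit:
jog_arm --rows '[[0.6, [-47, 22, 0], 0], [0.6, [-48, 21, 0], 0], [0.6, [-47, 22, 0], 0], [0.6, [-48, 21, 0], 0], [0.6, [-47, 22, 0], 0], [0.6, [-48, 22, 0], 0], [0.6, [-47, 21, 0], 0], [0.6, [0, 0, 0], 0]]'

```text
time_s: 36.38
position: [616.5, 12.9, 138.6]
ee_rot: [0.762, 0.648, -0.0, 0.001]
force: [-0.2, 0.4, 0.2]
finger_gap: 52.2
finger_force: 0.0
```

```bash
python3 -c "
from h import *
snap('scene','s10',(180,140,400,350),3.5); plan([[615.5,18,55,-8.8]],0.6,vmax=30)"
```

```text
now [615.9  16.5 138.7] -9.0 t 36.42 gap 52.6 F [ 0.7  0.7 -0.7]
3
[[0.6, [0.5, -0.2, 27.9], -0.1], [0.6, [0.5, -0.2, 27.9], -0.1], [0.6, [0.5, -0.2, 27.9], -0.0]]
```

View pics/s10.png

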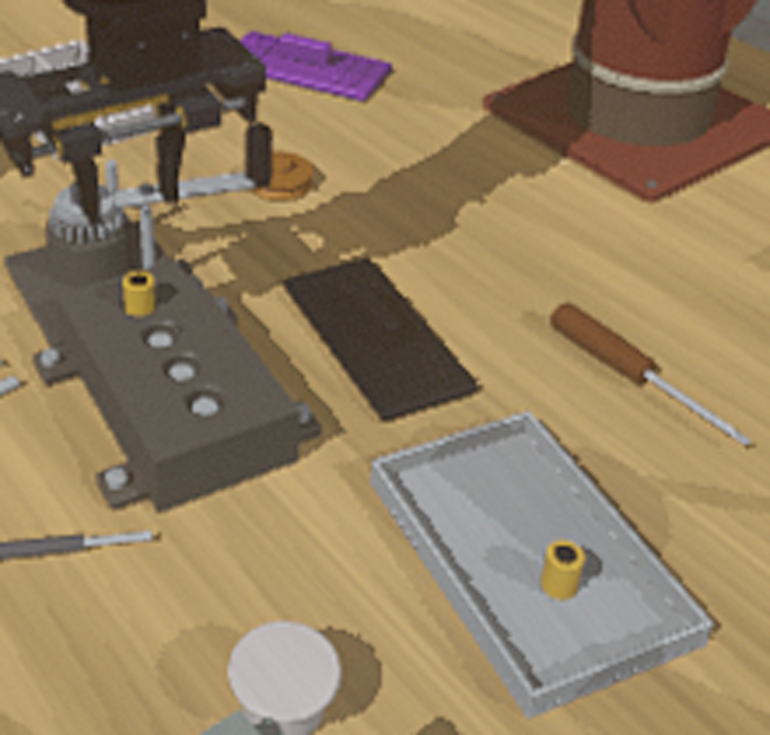

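The first bushing stands upright in the tray at (563,570). The second is on the deck at (139,293), below the fingers.

Emit:
jog_arm --rows '[[0.6, [1, 0, 28], 0], [0.6, [1, 0, 28], 0], [0.6, [0, 0, 26], 0], [0, [0, 0, 2], 0], [0, [0, 0, 0], 0], [0, [0, 0, 0], 0], [0, [0, 0, 0], 0], [0, [0, 0, 0], 0]]'

```text
time_s: 37.42
position: [616.3, 20.9, 54.7]
ee_rot: [0.759, 0.651, 0.001, 0.0]
force: [-1.5, -0.0, 6.6]
finger_gap: 23.3
finger_force: 30.0
```

Emit:
jog_arm --rows '[[0, [0, 0, 0], 0], [0, [0, 0, -10], 0], [0, [0, 0, -30], 0], [0, [0, 0, -35], 0], [0, [0, 0, 0], 0]]'

```text
time_s: 38.05
position: [617.4, 20.9, 131.9]
ee_rot: [0.759, 0.651, 0.002, 0.002]
force: [-0.3, 0.5, -2.0]
finger_gap: 23.2
finger_force: 30.0
```

```bash
python3 -c "
from h import *
plan([[505,302,100,-8.8],[505,302,18,-8.8]],0,vmax=45)"
```

```text
now [617.4  20.9 131.9] -8.8 t 38.05 gap 23.2 F [-0.3  0.5 -2. ]
9
[[0, [37.2, -22.0, 4.6], -0.0], [0, [37.2, -22.0, 4.6], -0.0], [0, [37.2, -22.0, 4.5], -0.0], [0, [37.2, -22.0, 4.6], -0.0], [0, [37.2, -22.1, 4.5], -0.0], [0, [37.3, -22.0, 4.6], -0.0], [0, [37.2, -22.1, 4.5], -0.0], [0, [0.0, 0.0, 41.0], -0.0], [0, [0.0, 0.0, 41.0], -0.0]]
```

Emit:
jog_arm --rows '[[0, [37, -22, 4], 0], [0, [37, -22, 4], 0], [0, [37, -22, 4], 0], [0, [37, -22, 5], 0], [0, [37, -22, 5], 0], [0, [37, -22, 5], 0], [0, [37, -22, 5], 0], [0, [1, 0, 0], 0]]'

```text
time_s: 39.05
position: [500.3, 304.7, 95.8]
ee_rot: [0.757, 0.653, -0.0, -0.001]
force: [0.2, -0.5, -0.6]
finger_gap: 23.1
finger_force: 30.0
```

Emit:
jog_arm --rows '[[0, [0, 0, 20], 0], [0, [0, 0, 25], 0], [0, [0, 0, 20], 0], [0, [0, 0, 12], 0], [0, [0, 0, 4], 0], [0, [0, 0, 0], 0]]'

```text
time_s: 39.8
position: [503.7, 301.1, 16.0]
ee_rot: [0.759, 0.651, 0.0, 0.0]
force: [0.8, -0.7, -1.5]
finger_gap: 23.3
finger_force: 30.0
```

Emit:
jog_arm --rows '[[0.4, [0, 0, 0], 0], [0.4, [0, 0, 0], 0], [0.4, [0, 0, 0], 0], [0.5, [0, 0, -20], 0], [0.5, [0, 0, -40], 0], [0.5, [0, 0, -60], 0], [0.7, [0, 0, -30], 0], [0.7, [0, 0, 0], 0]]'

```text
time_s: 40.8
position: [504.6, 302.5, 169.8]
ee_rot: [0.759, 0.651, 0.003, 0.001]
force: [-0.6, 0.1, -0.6]
finger_gap: 56.0
finger_force: 0.0
```

```bash
python3 -c "
from h import *
snap('scene','s11'); snap('top','t11')
a=np.load('pics/t11.npz')['c'][110:250,85:325]
cv2.imwrite('pics/c11.png',cv2.resize(a,None,fx=3.3,fy=3.3,interpolation=cv2.INTER_CUBIC))"
```

```text
(no output)
```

View pics/c11.png

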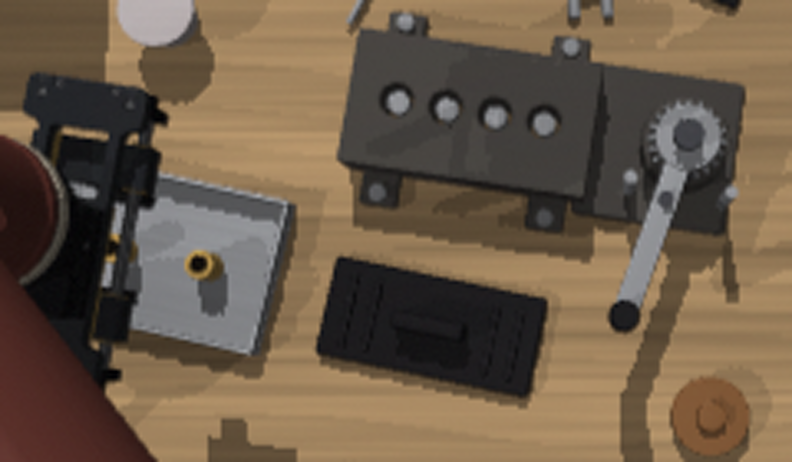

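Both bushings are in the tray, at (203,264) and under the hand at (120,247). The deck shows four empty bores in a row at (398,101), (447,108), (495,115) and (543,123). The cover lies on the board with corners (337,257), (548,300), (527,400) and (318,353).

```bash
python3 -c "
from h import *
f=lambda u,v,z:w('t11',85+u/3.3,110+v/3.3,z)[:2]
def q(P,z):
    c=np.array([f(*p,z) for p in P]); m=c.mean(0); e=c[0]-c[1]+c[3]-c[2]; print(m.round(1),np.degrees(np.arctan2(e[0],e[1])).round(1),[np.linalg.norm(c[i]-c[i-1]).round(1) for i in range(4)])
q([(337,257),(548,300),(527,400),(318,353)],12)
q([(360,28),(603,63),(582,197),(340,160)],50)
b=np.array([f(*p,50) for p in((398,99),(447,106),(495,114),(543,121))]); print(b.tolist(),b.mean(0)); e=b[0]-b[3]; print(np.hypot(*e),np.degrees(np.arctan2(*e)))
r=np.array([f(*p,38) for p in((395,319),(465,332))]); print('rib',r.tolist(),r.mean(0))
plan([[452,109.5,110,-11.8]],0.7,vmax=50)"
```

```text
[451.8 111. ] 12.3 [np.float64(80.5), np.float64(178.5), np.float64(83.6), np.float64(176.3)]
[624.   75.9] 8.8 [np.float64(109.0), np.float64(198.9), np.float64(110.4), np.float64(196.4)]
[[634.6, 134.9], [628.7, 95.4], [622.0, 56.7], [616.1, 18.1]] [625.35   76.275]
118.25603578676228 9.000333720251634
rib [[457.9, 137.5], [447.3, 81.2]] [452.6  109.35]
now [503.3 301.1 166.3] -8.8 t 40.9 gap 59.0 F [-0.8 -0.1 -0.3]
5
[[0.7, [-39.4, -4.3, 11.3], 0.6], [0.7, [-39.5, -3.9, 11.2], 0.6], [0.7, [-39.5, -3.4, 11.3], 0.6], [0.7, [-39.6, -3.0, 11.2], 0.6], [0.7, [-39.6, -2.6, 11.3], 0.6]]
```

Emit:
jog_arm --rows '[[0.7, [-39, -4, 8], 0.6], [0.7, [-40, -4, 8], 0.6], [0.7, [-39, -3, 8], 0.6], [0.7, [-40, -3, 12], 0.6], [0.7, [-40, -3, 12], 0.6], [0.7, [0, 0, 0], 0]]'

```text
time_s: 41.65
position: [450.2, 105.6, 115.8]
ee_rot: [0.778, 0.629, -0.002, -0.0]
force: [0.4, 1.1, -0.2]
finger_gap: 60.9
finger_force: 0.0
```

```bash
python3 -c "
from h import *
snap('scene','s12',(240,180,350,290),5); plan([[452.4,109.5,15.5,-11.9]],0.7,vmax=30)"
```

```text
now [451.2 107.7 116.6] -12.0 t 41.7 gap 60.6 F [-0.8 -0.  -0.8]
4
[[0.7, [0.5, 0.2, 25.3], -0.0], [0.7, [0.5, 0.2, 25.3], -0.0], [0.7, [0.5, 0.2, 25.3], -0.0], [0.7, [0.5, 0.3, 25.2], -0.1]]
```

View pics/s12.png

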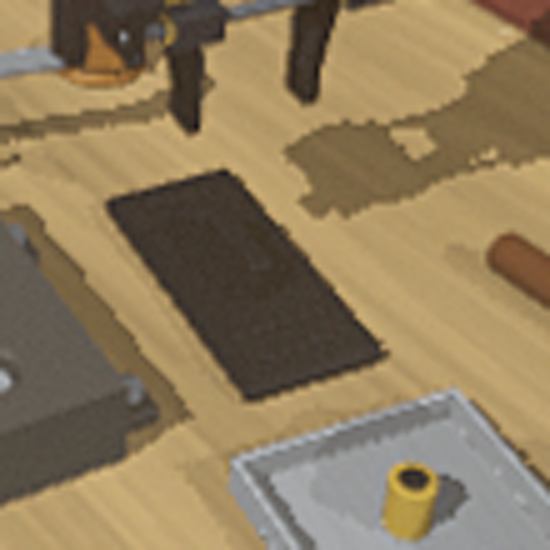

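The cover is still in place at (245,285). I'll descend on the rib and grip.

Emit:
jog_arm --rows '[[0.7, [1, 0, 28], 0], [0.7, [1, 0, 28], 0], [0.7, [0, 0, 25], 0], [0.7, [0, 0, 15], 0], [0.7, [0, 0, 4], 0], [0.7, [0, 0, 0], 0], [0, [0, 0, 0], 0], [0, [0, 0, 0], 0]]' --squeeze 40

```text
time_s: 42.7
position: [453.1, 111.1, 18.2]
ee_rot: [0.776, 0.63, 0.0, 0.0]
force: [-0.1, 0.2, 0.4]
finger_gap: 48.4
finger_force: 0.0
```

Emit:
jog_arm --rows '[[0, [0, 0, 0], 0], [0, [0, 0, 0], 0], [0, [0, 0, 0], 0], [0, [0, 0, 0], 0], [0, [0, 0, 0], 0], [0, [0, 0, 0], 0]]'

```text
time_s: 43.45
position: [452.6, 111.1, 17.6]
ee_rot: [0.776, 0.631, 0.0, 0.0]
force: [-0.3, -0.9, 0.5]
finger_gap: 15.8
finger_force: 40.0
```

Emit:
jog_arm --rows '[[0, [0, 0, -30], 0], [0, [0, 0, -45], 0], [0, [0, 0, -45], 0], [0, [0, 0, 0], 0]]'

```text
time_s: 43.95
position: [454.5, 111.7, 140.6]
ee_rot: [0.776, 0.631, 0.002, 0.002]
force: [0.1, 0.7, -2.2]
finger_gap: 15.9
finger_force: 40.0
```

```bash
python3 -c "
from h import *
plan([[624.5,77,130,-8.9]],0,vmax=40)"
```

```text
now [454.5 111.7 140.6] -11.8 t 43.95 gap 15.9 F [ 0.1  0.7 -2.2]
5
[[0, [0.2, 34.7, 2.1], -0.6], [0, [-0.2, 34.7, 2.1], -0.6], [0, [-0.6, 34.7, 2.1], -0.6], [0, [-0.9, 34.7, 2.1], -0.6], [0, [-1.2, 34.6, 2.2], -0.5]]
```

Emit:
jog_arm --rows '[[0, [0, 35, 2], -0.6], [0, [0, 35, 2], -0.6], [0, [-1, 35, 2], -0.6], [0, [-1, 34, 2], -0.6], [0, [-1, 34, 2], -0.5], [0, [0, 0, 0], 0], [0, [0, 0, 0], 0]]'

```text
time_s: 44.82
position: [620.8, 76.7, 126.2]
ee_rot: [0.76, 0.65, -0.001, -0.001]
force: [0.1, -0.0, -1.2]
finger_gap: 15.6
finger_force: 40.0
```

```bash
python3 -c "
from h import *
plan([[624.5,77,72,-8.9]],0,vmax=30)"
```

```text
now [620.8  76.7 126.2] -8.9 t 44.83 gap 15.6 F [ 0.1 -0.  -1.2]
2
[[0, [0.4, 1.8, 27.1], 0.0], [0, [0.5, 1.8, 27.1], 0.0]]
```

Emit:
jog_arm --rows '[[0, [0, 1, 20], 0], [0, [0, 1, 20], 0], [0, [0, 0, 10], 0], [0, [0, 0, 4], 0], [0, [0, 0, 0], 0], [0, [0, 0, 0], 0]]'

```text
time_s: 45.58
position: [624.4, 76.0, 74.2]
ee_rot: [0.76, 0.65, 0.0, 0.0]
force: [-0.1, -0.4, -1.6]
finger_gap: 15.7
finger_force: 40.0
```

```bash
python3 -c "
from h import *
snap('scene','s13',(180,160,300,270),6); plan([[624.5,77,67.6,-8.9]],0,vmax=30)"
```

```text
now [624.4  76.   74.2] -8.9 t 45.62 gap 15.8 F [-0.2  0.9 -1.6]
1
[[0, [1.0, -0.1, 6.6], -0.0]]
```

View pics/s13.png

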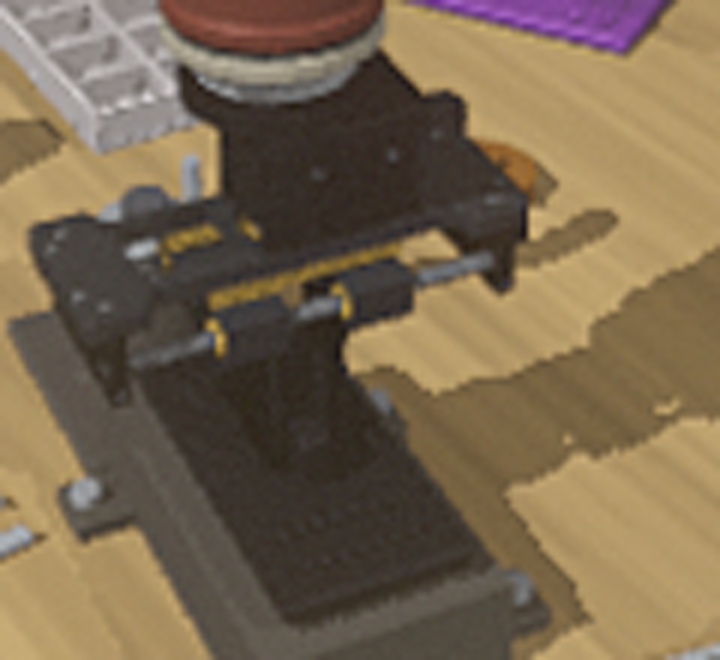

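The cover hangs parallel to the deck edges, a few millimetres above the deck with its near end at (290,615). I'll lower it the rest and release.

Emit:
jog_arm --rows '[[0, [0, 0, 3], 0], [0, [0, 0, 2], 0], [0, [0, 0, 1], 0], [0, [0, 0, 0], 0], [0, [0, 0, 0], 0]]'

```text
time_s: 46.25
position: [624.0, 75.9, 67.7]
ee_rot: [0.76, 0.65, -0.0, 0.0]
force: [-1.0, -1.1, 1.8]
finger_gap: 15.8
finger_force: 40.0
```

Force turned to +1.8 N, so the cover is seated.

Emit:
jog_arm --rows '[[0.4, [0, 0, 0], 0], [0.4, [0, 0, 0], 0], [0.5, [0, 0, 0], 0], [0.5, [0, 0, 0], 0], [0.5, [0, 0, -20], 0], [0.6, [0, 0, -40], 0], [0.6, [0, 0, -60], 0], [0.6, [0, 0, -30], 0]]'

```text
time_s: 47.25
position: [625.1, 76.6, 222.9]
ee_rot: [0.76, 0.65, 0.002, 0.001]
force: [-0.1, 0.0, -0.4]
finger_gap: 51.4
finger_force: 0.0
```

Emit:
jog_arm --rows '[[0.6, [-30, -50, 0], 0], [0.6, [-30, -50, 0], 0], [0.6, [-30, -50, 0], 0], [0.6, [-50, -30, 0], 0], [0.6, [-50, 0, 0], 0], [0.6, [-50, 0, 0], 0], [0.6, [0, 0, 0], 0], [0.6, [0, 0, 0], 0]]'

```text
time_s: 48.25
position: [409.4, -132.5, 218.5]
ee_rot: [0.76, 0.65, 0.0, 0.0]
force: [0.1, -0.2, -0.0]
finger_gap: 52.5
finger_force: 0.0
```

```bash
python3 -c "
from h import *
snap('top','t14',(85,90,325,250),3.3); snap('scene','s14'); print(arm.get_obs()['position'])"
```

```text
[ 409.48826594 -131.95617508  218.14205907]
```

View pics/t14.png

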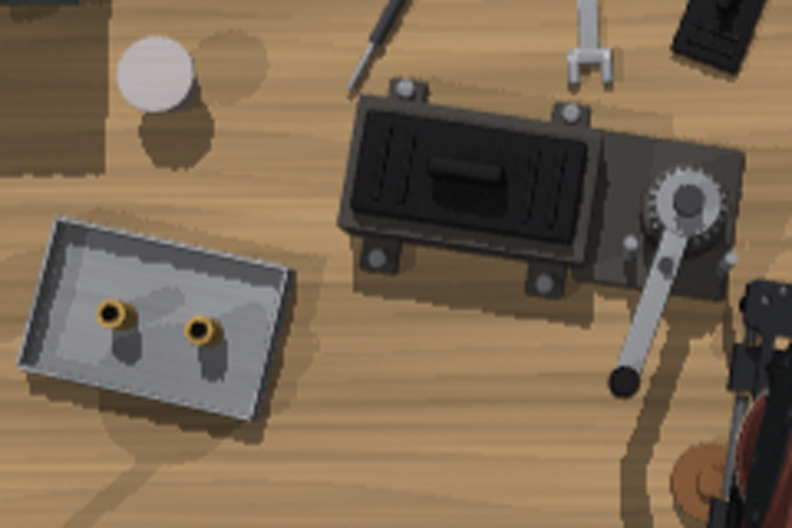

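Both bushings stand in the tray at (113,314) and (202,331). The cover lies square on the deck at (470,180), and nothing else has moved. I'll hand it in.

```bash
python3 -c "
from station import arm
print(arm.close_job())"
```

```text
the job is handed in; nothing more can be done
None
```

The job is handed in: the lifter was worked up to its top stop, both bushings (the only two present) are upright in the steel tray, and the cover is flat and square on the deck over all four bores.

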